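# Switch the ball sorter to the other tray and feed it

## Task

On the ball sorter, press down the raised paddle of the seesaw gate so that it rocks over its pivot and rests tipped the other way; then push the upright tab of the shutter to the robot's left until it is fully open, so that all three waiting steel balls roll by themselves down into the tray that the gate did not feed at the start. Do not touch the balls, and leave the tin, the jar and the wrench where they are.

Things in the scene. Friction and masses are not known exactly. Their poses are not given: they have to be found in the camera images.
- sorter: fixed plywood and aluminium ball sorter, 570 mm wide (along its y). Origin on the bench under the gate's pivot; x runs along the feed chute, away from the robot, y left along the gate, z up. Feed chute 36 mm wide, on the centre line from x = 16 to 163 mm, sloping down to -x; top at most 168 mm high, under 154 mm within 50 mm of the shutter. Outlet chutes and trays at both ends of the gate
- gate (a joint): seesaw gate's tilt, rad, -0.22 to 0.22: aluminium trough 240 x 42 mm along the sorter's y, pivot along the sorter's x, 95 mm up. Positive: left (+y) end raised, balls run to the right tray; negative: right end raised, balls run left. Top-heavy: starts tipped (fully over within a second) and rests at either side; under 2 N on a paddle takes it past the middle, then it falls over by itself
- pad_left (a point): centre of the top of the gate's left paddle: wooden plate 58 mm (sorter's x) by 46 mm, 6 mm thick, on the robot's side of the trough, 50 mm from its centre line and 97 mm left of the pivot. About 122 mm above the bench when raised, 80 mm when down; free space beneath, down to the base at 12 mm. The trough's wall, 29 mm from this point, rises 18 mm above the paddle
- pad_right (a point): the same for the right paddle, 97 mm right of the pivot
- shutter (a joint): opening of the shutter, m: 0 closed (starts within 5 mm of it), 0.045 fully open; balls pass from about 0.035. A steel plate 36 mm wide across the mouth of the feed chute that slides to the sorter's left (+y); friction about 1.5 N; it stays where it is left
- tab_top (a point): centre of the top of the shutter's upright wooden tab, 12 mm (sorter's x) by 14 mm (sorter's y) and 50 mm tall, free on all sides over its whole height; about 207 mm above the bench. It moves with the shutter
- tray_left (a point): centre of the inner floor of the left wooden tray, 225 mm left of the sorter's origin and 16 mm above the bench; inside 98 mm (sorter's x) by 110 mm (sorter's y), axes as the sorter's; outer wall 58 mm high, side walls 39 mm, inner wall 11 mm
- tray_right (a point): the same for the right tray, 225 mm right of the sorter's origin
- ball1_center (a point): centre of steel ball 1 (1 is next to the shutter), 25 mm in diameter, 64 g, waiting in the feed chute
- ball2_center (a point): centre of steel ball 2 (1 is next to the shutter), 25 mm in diameter, 64 g, waiting in the feed chute
- ball3_center (a point): centre of steel ball 3 (1 is next to the shutter), 25 mm in diameter, 64 g, waiting in the feed chute
- tin: bystander: upright tin can, 72 mm in diameter, 95 mm high, origin at the centre of its underside; beyond the left half of the gate, left of the feed chute
- jar: bystander: upright closed jar, 66 mm in diameter, 85 mm high, origin at the centre of its underside; beyond the right half of the gate, right of the feed chute
- wrench: bystander: steel wrench 170 mm long, lying flat on the bench along the robot-side edge of the sorter; origin at its underside
Things that resemble listed ones, but are neither listed nor needed, are in the scene too. What is shaped like the part that bears ball3_center but yellow is not meant.

How it is judged:
By the outcome, as a careful person would: the job done as asked, in the order asked, and still so for the second after the job is handed in, with the robot touching nothing.
It also fails if it takes over 43 s, if anything falls off the work surface, if the arm or the gripper's body presses on something with over 40 N, if the wrist force passes 120 N, or if a joint passes its speed limit or range.

## Robot

A 6-joint arm with a two-finger parallel gripper is mounted at the origin on the work surface. World frame = base frame: x ahead of the robot, y to its left, z up, the work surface at z = 0. Lengths are in m, angles in rad, forces in N, time in s.
With the tool pointing down it reaches from about 0.375 to 0.975 m from the base axis. Payload 3.8 kg.
Tool frame: the origin (TCP) lies between the finger pads; the fingertips stand 22 mm ahead of it and the grasp point (between the pads) lies 3 mm ahead of it (bot.finger_overhang is the distance from the TCP to the fingertips, in m); x points along the fingers, y is the direction in which the jaws open and shut, and the axes are right-handed (so a half turn about x gives the same grasp; the last joint's range is limited). The gripper opens to 85 mm and grips with 20 to 120 N. Pads are 22 mm wide; open, the fingers measure 114 mm over their backs; the gripper's body (76 mm by 85 mm) begins 54 mm behind the grasp point. The pads swing forward as they close: fully open they stand 13 mm farther back than shut.
Start: joints at [-0.037, 0.264, 1.604, -0, 1.274, -0.037], TCP at [0.675, -0, 0.253] pointing down, gripper open.
Joint ranges: [-2.63, 2.63], [-0.94, 2.18], [0.31, 2.57], [-1.31, 4.45], [0, 2.66], [-2.55, 2.55]. Speed limits (rad/s): [2.57, 2.57, 3.14, 3.14, 3.14, 3.14].

## Interface

Orientations are given as a rotation vector (axis times angle).
In Python, from workcell import bot gives the robot as it stands. The module is installed in compiled form; this text tells all that it offers.
- The arm moves only by the tool arm_command, never from a script. Its argument "series" is a list that holds one entry, the list of rows, each a list of 7 numbers: the turn, a rotation vector about the tool's x, y, z in rad, then the shift along the tool's x, y, z in cm, then the opening, from 0 (shut) to 1 (fully open). In form: [[[rx, ry, rz, x, y, z, grip], ...]]. A call has 1 to 10 rows; each row shifts and turns the pose as measured when the row begins, along the tool's axes as they then stand; what a row does not reach is not made up. A row lasts 1/10 s, in which the tool goes at most 50 mm and 8.59 degrees, less where a joint would pass 70% of its speed; a pose out of reach is approached as far as the arm can. A call is refused whole if a number of a shift passes 5 or a number of a turn 0.15, either way. A call with a gripper value outside its range is refused whole. The fingers move at their own pace and stop on an object; "newtons" is the grip in N (left out, the last holds). Time passes only in rows, so rows that do not move let the fingers close. It gives the time, the measured TCP pose, the force and the opening at its end, in the units of the state.
- bot.read_state(): the state, without advancing time (a new reading comes with each control period).
- bot.read_camera(name): name is "scene" or "side" or "wrist"; returns (picture, depth): 420x560x3 uint8, blue, green, red; 420x560 float32, m along the optical axis (not along the pixel's ray), 0 where there is no reading.
- bot.camera_info(name): a dict with "K" (3x3 intrinsics, pixels), "extrinsics" (4x4, takes a point from camera to world coordinates). Camera axes: x right, y down, z forward; pixel columns grow to the right and rows downward; lengths in m; the calibration is good to about 2 mm. A picture is of the moment at which its call begins: read the wrist's pose just before it. camera_info takes no time and is no camera call; for the wrist camera it gives the pose at the moment of the call.
- bot.finish_job(): hands the job in, once; it reports no verdict.
The state is a dict: "time": time; "q": joint angles; "joint_vel": joint speeds; "joint_torque": joint torques, N m; "tool_pos": TCP position; "tcp_rot": TCP orientation; "wrist_force": force on the tool from outside, world axes, zero at the start; "torque": the same for the moment, N m; "width": opening from 0.0 (shut) to 1.0 (fully open).
Only numpy, scipy, OpenCV 4.12 (cv2) and the standard library are available. Lean on these libraries where they do the work, as an engineer would, in place of code of your own. Each camera call takes 0.05 s, during which the arm holds its last target.

## Working session

There is one attempt and no reset: what is moved stays moved. The work goes in short steps, Python scripts to look and compute and a tool call to move; the robot and the scene stay as the last step left them, time stands still between calls to the robot, and variables do not carry over. Pictures are saved under pics/ and viewed, and the job is handed in when it is done.

Besides the shell and the picture viewer there is one more tool, called after "Emit:" as name([rows], argument=value, ...), one row to a line, values as JSON. arm_command: Moves the arm, as the interface text tells. Its arguments: {"type":"object","properties":{"series":{"type":"array"},"newtons":{"type":"number"}},"required":["series"]}

```bash
mkdir -p pics
python3 - <<'E'
from workcell import bot
import cv2,numpy as np
s=bot.read_state();print(s['time'],s['tool_pos'],s['tcp_rot'],s['width'])
for n in ['scene','side']:
    p,d=bot.read_camera(n);i=bot.camera_info(n);cv2.imwrite(f'pics/{n}0.png',p);np.savez(f'{n}0.npz',p=p,d=d,K=i['K'],E=i['extrinsics'])
    print(n,i['K'],np.round(i['extrinsics'],3))
E
```

```text
0.0 [6.74334173e-01 2.60575277e-05 2.51961292e-01] [ 1.20822178  1.21090256 -1.21078333] 1.0005896348660808
scene [[453.40216027   0.         276.76836613]
 [  0.         453.40216027 209.23053455]
 [  0.           0.           1.        ]] [[ 0.489  0.66  -0.57   1.061]
 [ 0.872 -0.361  0.331 -0.222]
 [ 0.013 -0.659 -0.752  0.742]
 [ 0.     0.     0.     1.   ]]
side [[484.00058609   0.         279.07641035]
 [  0.         484.00058609 214.43556467]
 [  0.           0.           1.        ]] [[-0.985 -0.119  0.124  0.476]
 [-0.171  0.756 -0.632  0.65 ]
 [-0.018 -0.644 -0.765  0.899]
 [ 0.     0.     0.     1.   ]]
```

View pics/scene0.png

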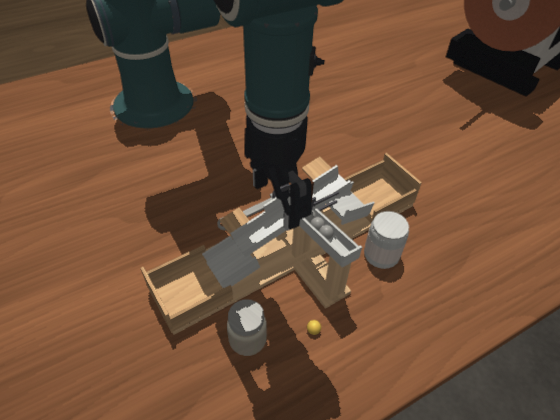

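View pics/side0.png

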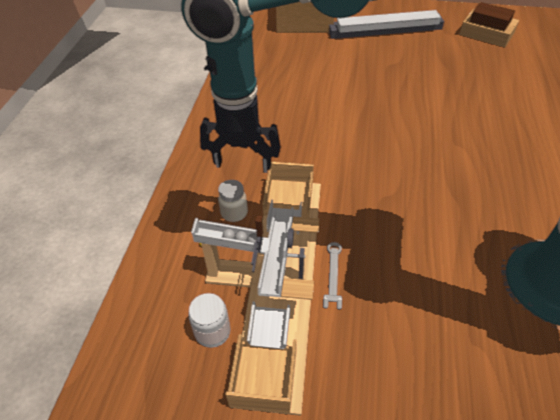

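```bash
cat > h.py <<'E'
import numpy as np,cv2
def load(f):
    z=np.load(f);return z['p'],z['d'],z['K'],z['E']
def cloud(d,K,E):
    v,u=np.mgrid[:d.shape[0],:d.shape[1]]
    c=np.stack([(u-K[0,2])/K[0,0]*d,(v-K[1,2])/K[1,1]*d,d],-1)
    w=c@E[:3,:3].T+E[:3,3]; w[d==0]=np.nan; return w
E
python3 - <<'E'
from h import *
p,d,K,E=load('side0.npz');cv2.imwrite('pics/sc.png',cv2.resize(p[150:350,180:340],None,fx=3,fy=3,interpolation=2)[:600])
w=cloud(d,K,E)
for u,v in [(205,228),(229,234),(242,236),(252,239),(262,243),(300,262),(285,215),(295,286),(265,375),(292,195),(280,235),(265,280),(282,265),(270,330)]: print(u,v,np.round(w[v,u],3))
p,d,K,E=load('scene0.npz');cv2.imwrite('pics/cc.png',cv2.resize(p[140:340,140:430],None,fx=2.75,fy=2.75,interpolation=2))
E
```

```text
205 228 [0.74 0.08 0.14]
229 234 [0.685 0.097 0.153]
242 236 [0.659 0.097 0.151]
252 239 [0.64  0.096 0.144]
262 243 [0.622 0.089 0.126]
300 262 [0.544 0.095 0.087]
285 215 [ 0.596 -0.032  0.075]
295 286 [0.543 0.175 0.123]
265 375 [0.578 0.309 0.015]
292 195 [ 0.598 -0.149  0.015]
280 235 [0.595 0.038 0.092]
265 280 [0.6   0.171 0.122]
282 265 [0.576 0.124 0.11 ]
270 330 [0.583 0.229 0.039]
```

View pics/sc.png

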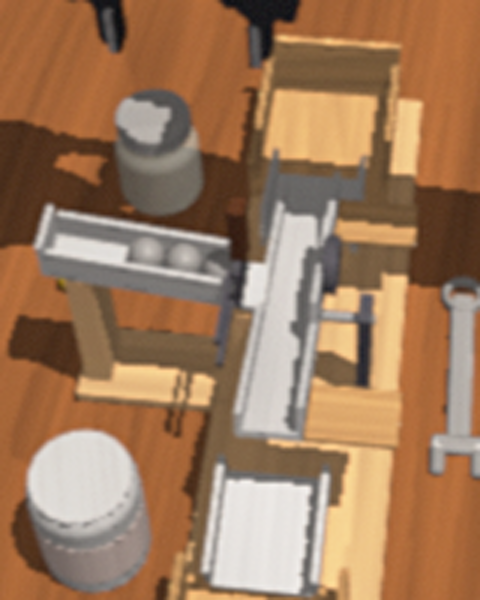

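View pics/cc.png

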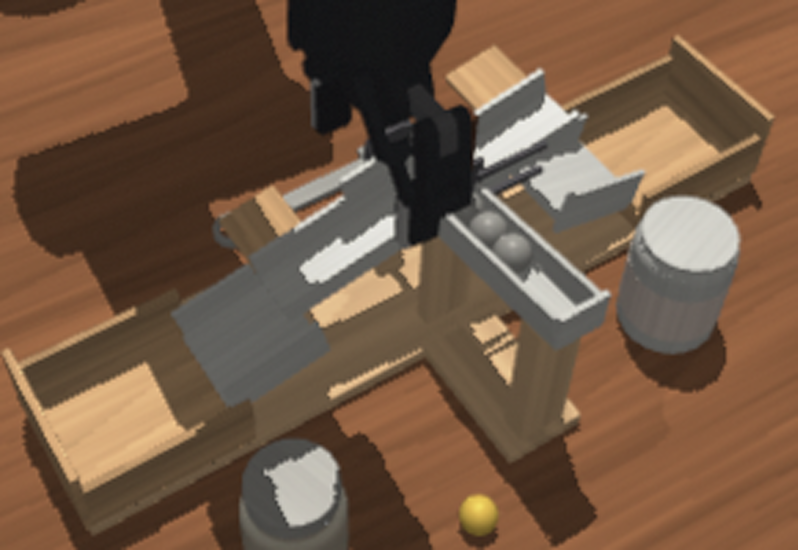

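Run:
```python
from h import *
for n in ['side','scene']:
    p,d,K,E=load(n+'0.npz');w=cloud(d,K,E);x,y,z=w[...,0],w[...,1],w[...,2]
    m=(x>.5)&(x<.8)&(y>-.2)&(y<.4)
    t=m&(z>.158)&(z<.235)
    print(n,t.sum())
    nn,l,st,c=cv2.connectedComponentsWithStats(t.astype('uint8'))
    for i in range(1,nn):
        if st[i,4]>4: q=w[l==i];print(st[i],np.round(np.nanmin(q,0),3),np.round(np.nanmax(q,0),3),np.median(p[l==i],0))
    # tray floors
    f=m&(abs(z-.016)<.005)
    nn,l,st,c=cv2.connectedComponentsWithStats(f.astype('uint8'))
    for i in range(1,nn):
        if st[i,4]>100:
            q=w[l==i];r=cv2.minAreaRect((q[:,:2]*1000).astype('float32'));print('floor',st[i],np.round(np.median(q,0),3),r)
    # raised paddle
    f=m&(abs(z-.122)<.012)&(x<.565)&(y>.12)
    q=w[f]
    if len(q)>10: print('pad',len(q),np.round(q.min(0),3),np.round(q.max(0),3),cv2.minAreaRect((q[:,:2]*1000).astype('float32')))
```

```text
side 250
[256 216   8  21 144] [0.618 0.086 0.159] [0.63  0.101 0.21 ] [26.  39.5 62. ]
[192 218  15  18  85] [0.734 0.077 0.158] [0.756 0.114 0.168] [168. 171. 180.]
[204 234   3   3   5] [0.727 0.109 0.158] [0.731 0.113 0.159] [206. 211. 219.]
[258 238   3   4   9] [0.621 0.103 0.158] [0.625 0.11  0.161] [81. 77. 81.]
floor [ 267  178   43   35 1106] [ 0.606 -0.149  0.017] ((606.46826171875, -147.13323974609375), (97.2934799194336, 106.45782470703125), 2.9004712104797363)
floor [302 183  19  35 239] [ 0.541 -0.136  0.013] ((540.8990478515625, -138.79457092285156), (119.41960144042969, 34.50640869140625), 83.52032470703125)
floor [288 231  29  49 626] [0.538 0.004 0.013] ((550.788330078125, 25.51608657836914), (59.60726547241211, 135.50543212890625), 3.271476984024048)
floor [ 206  256  105  158 3028] [0.563 0.163 0.013] ((587.6477661132812, 199.10098266601562), (186.49246215820312, 373.0131530761719), 31.855491638183594)
floor [284 257  15  22 237] [0.566 0.064 0.013] ((564.87744140625, 61.544166564941406), (30.357900619506836, 56.31657409667969), 2.181206226348877)
floor [ 235  34
[... 820 characters left out ...]
6640625, 32.579185485839844), (186.0784912109375, 122.22196197509766), 68.3909683227539)
floor [ 153  258   70   59 2127] [ 0.596 -0.142  0.015] ((596.2774047851562, -140.2849884033203), (79.49232482910156, 105.83677673339844), 3.387327194213867)
floor [315 286  36  20 162] [0.742 0.076 0.012] ((732.0953369140625, 91.3228530883789), (59.14677047729492, 37.250221252441406), 88.45844268798828)
floor [170 298  64  35 178] [ 0.663 -0.14   0.016] ((662.2592163085938, -137.5211181640625), (3.7427704334259033, 123.49720764160156), 3.1612021923065186)
pad 369 [0.509 0.151 0.111] [0.552 0.197 0.128] ((530.9132080078125, 173.44239807128906), (42.995059967041016, 45.276161193847656), 4.499125957489014)
```

Candidates, with their pixels:
- **Raised paddle:** the left paddle is at side (295,286), z≈0.123, so it is raised. The right paddle is at about side (300,227) and is low. The flat wooden parts at z≈0.013 are the base. I choose the left paddle.
- **Tab:** the upright piece at side (260,226) and scene (312,190) is brown, 12×14 mm, with its top at 0.207–0.210. The feed chute's rear end at side (199,227) only reaches 0.168. I choose the brown upright.
- **Balls:** the waiting steel balls are in the chute at side (229,234). The yellow one on the bench, scene (314,327), is not meant.

The sorter origin is about (0.594, 0.078) with a yaw of about 0.055. That predicts pad_left at (0.539, 0.172), and I measured (0.537, 0.177), so the two agree.

Tool axes: x is down, y is world +x, z is world −y. I'll move over the paddle with the fingers shut.

Emit:
arm_command([
  [[0,0,0,-2,-3,0,0],[0,0,0,-1,-4,0,0],[0,0,0,0,-4,-3,0],[0,0,0,0,-3,-4,0],[0,0,0,0,0,-4,0],[0,0,0,0,0,-4,0],[0,0,0,0,0,-3,0],[0,0,0,0,0,0,0]],
], newtons=40)

```text
time: 0.9
tool_pos: [0.5263, 0.1834, 0.277]
tcp_rot: [1.207, 1.215, -1.222]
wrist_force: [-1.2, 0.0, -0.1]
width: -0.003
```

Run:
```python
from workcell import bot
from h import *
for n in ['scene','side']:
    p,d=bot.read_camera(n);i=bot.camera_info(n);np.savez(f'{n}1.npz',p=p,d=d,K=i['K'],E=i['extrinsics'])
    w=cloud(d,i['K'],i['extrinsics']);x,y,z=w[...,0],w[...,1],w[...,2]
    t=(abs(x-.625)<.02)&(abs(y-.097)<.025)&(z>.162)&(z<.213);q=w[t];print(n,t.sum(),np.round(np.percentile(q,[2,50,98],axis=0),4))
    top=t&(z>.203);print(np.round(np.nanmin(w[top],0),4),np.round(np.nanmax(w[top],0),4))
    c=p[140:260,220:360] if n=='scene' else p[200:320,200:340]
    cv2.imwrite(f'pics/{n}1c.png',cv2.resize(c,None,fx=4,fy=4,interpolation=2))
print(np.round(bot.read_state()['tool_pos'],4))
a=cv2.imread('pics/scene1c.png');b=cv2.imread('pics/side1c.png');cv2.imwrite('pics/m1.png',cv2.resize(np.hstack([a,b]),(800,342)))
```

```text
scene 209 [[0.6211 0.0826 0.1629]
 [0.6309 0.0867 0.1893]
 [0.6333 0.0965 0.2066]]
[0.6206 0.0827 0.2032] [0.6334 0.0969 0.2073]
side 138 [[0.6179 0.087  0.1638]
 [0.6227 0.0981 0.1919]
 [0.6293 0.1006 0.2088]]
[0.6183 0.0855 0.2032] [0.6299 0.1011 0.2094]
[0.5266 0.1807 0.2768]
```

View pics/m1.png

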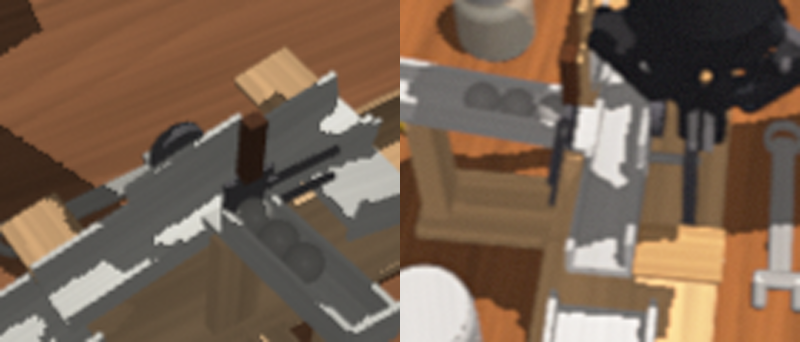

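The scene and side crops show the brown tab upright at the chute mouth, the three steel balls behind it, and the left paddle raised. The tab centre is about (0.6255, 0.091). Next I'll go down to the paddle.

Emit:
arm_command([
  [[0,0,0,4,0,0,0],[0,0,0,4,0,0,0],[0,0,0,3,0,0,0],[0,0,0,1,0,0,0],[0,0,0,1,0,0,0],[0,0,0,1,0,0,0]],
])

```text
time: 1.6
tool_pos: [0.5293, 0.1745, 0.1362]
tcp_rot: [1.214, 1.204, -1.223]
wrist_force: [0.4, -1.1, -0.3]
width: -0.002
```

Emit:
arm_command([
  [[0,0,0,1,0,0,0],[0,0,0,1,0,0,0],[0,0,0,0.8,0,0,0],[0,0,0,0,0,0,0],[0,0,0,0,0,0,0],[0,0,0,0,0,0,0]],
])

```text
time: 2.2
tool_pos: [0.5314, 0.1745, 0.1082]
tcp_rot: [1.217, 1.202, -1.22]
wrist_force: [0.1, -0.1, -0.1]
width: -0.003
```

```bash
cat > look.py <<'E'
import sys
from workcell import bot
from h import *
k=sys.argv[1];o=[]
for n in ['scene','side']:
    p,d=bot.read_camera(n);i=bot.camera_info(n);np.savez(f'{n}{k}.npz',p=p,d=d,K=i['K'],E=i['extrinsics'])
    o.append(cv2.resize(p[130:340,140:430] if n=='scene' else p[160:420,180:360],(430,400) if n=='scene' else (350,400),interpolation=2))
    w=cloud(d,i['K'],i['extrinsics']);x,y,z=w[...,0],w[...,1],w[...,2]
    for nm,y0 in (('padL',.175),('padR',-.02)):
        t=(abs(x-(.538 if y0>.1 else .548))<.02)&(abs(y-y0)<.018)&(z>.05)&(z<.14)
        if t.sum()>10:print(n,nm,t.sum(),np.round(np.median(w[t],0),3))
    t=(abs(x-.6245)<.02)&(y>.07)&(y<.16)&(z>.17)&(z<.211)
    b=p.astype(int); t&=(b[...,2]-b[...,0]>8)
    if t.sum()>10:print(n,'tab',t.sum(),np.round(np.percentile(w[t],[2,50,98],axis=0),4).tolist())
s=bot.read_state();print(s['time'],np.round(s['tool_pos'],4),np.round(s['wrist_force'],1))
cv2.imwrite(f'pics/m{k}.png',np.hstack(o))
E
python3 look.py 2
```

```text
scene padL 275 [0.54  0.166 0.109]
scene padR 266 [ 0.547 -0.023  0.123]
scene tab 176 [[0.6219, 0.0827, 0.1715], [0.6309, 0.0874, 0.1931], [0.6332, 0.0966, 0.2067]]
side padL 422 [0.535 0.184 0.085]
side tab 119 [[0.6179, 0.087, 0.1714], [0.6227, 0.0979, 0.1956], [0.6294, 0.1007, 0.2083]]
2.3 [0.5316 0.1745 0.1084] [ 0.2 -0.5 -0.5]
```

View pics/m2.png

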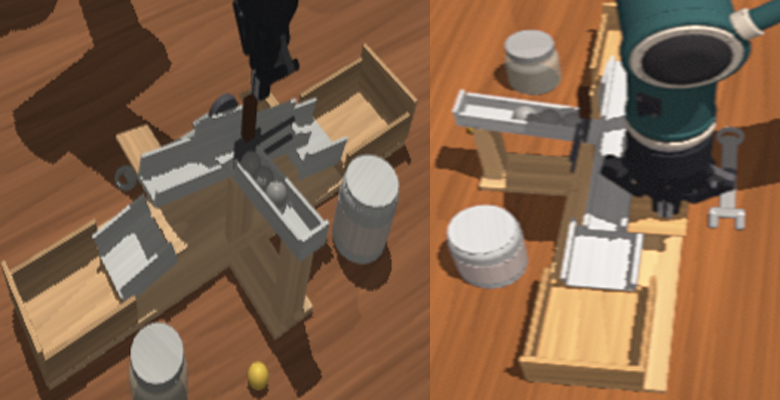

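The gate has rocked over: the right paddle is at 0.123 and the trough slopes left. I'll lift and go to the right-hand side of the tab, at about (0.626, 0.052).

Emit:
arm_command([
  [[0,0,0,-4,0,0,0],[0,0,0,-4,0,0,0],[0,0,0,-4,0,0,0],[0,0,0,-3,0,2,0],[0,0,0,0,3,4,0],[0,0,0,0,3,4,0],[0,0,0,0,3,3,0],[0,0,0,0,0,0,0]],
])

```text
time: 3.1
tool_pos: [0.6236, 0.0412, 0.2701]
tcp_rot: [1.217, 1.197, -1.209]
wrist_force: [-0.9, 0.6, 0.4]
width: -0.002
```

Emit:
arm_command([
  [[0,0,0,3,0,0,0],[0,0,0,2.5,0,0,0],[0,0,0,1.5,0.2,0,0],[0,0,0,0.3,0,0,0],[0,0,0,0,0,0,0]],
])

```text
time: 3.6
tool_pos: [0.6282, 0.0409, 0.1983]
tcp_rot: [1.222, 1.193, -1.206]
wrist_force: [0.2, -0.0, 0.6]
width: -0.0
```

```bash
python3 look.py 3
```

```text
scene padL 106 [0.534 0.18  0.078]
scene padR 270 [ 0.546 -0.023  0.122]
scene tab 105 [[0.6219, 0.0832, 0.171], [0.631, 0.0907, 0.1852], [0.6331, 0.0968, 0.2065]]
side padL 377 [0.538 0.176 0.081]
side padR 253 [ 0.549 -0.017  0.124]
side tab 121 [[0.6179, 0.0871, 0.1712], [0.6228, 0.0979, 0.1952], [0.6292, 0.1006, 0.209]]
3.7 [0.6287 0.0409 0.1992] [ 1.1 -0.4  0.7]
```

View pics/m3.png

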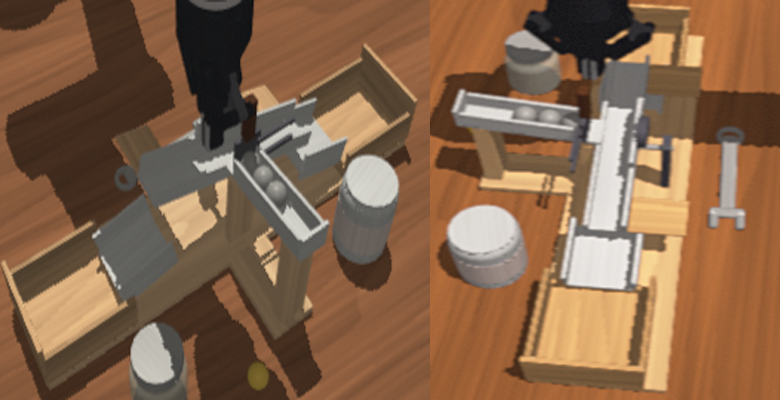

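Emit:
arm_command([
  [[0,0,0,0.6,-0.2,-1,0],[0,0,0,0,-0.1,-1,0],[0,0,0,0,-0.1,-1,0],[0,0,0,0,0,-1,0],[0,0,0,0,0,-1,0]],
])

```text
time: 4.2
tool_pos: [0.6257, 0.0944, 0.1961]
tcp_rot: [1.224, 1.189, -1.203]
wrist_force: [-1.3, -1.6, 0.5]
width: 0.002
```

Emit:
arm_command([
  [[0,0,0,0.2,-0.1,-1,0],[0,0,0,0,-0.1,-0.7,0],[0,0,0,0,0,-0.4,0]],
])

```text
time: 4.5
tool_pos: [0.6246, 0.1149, 0.1946]
tcp_rot: [1.217, 1.183, -1.203]
wrist_force: [-1.6, -23.0, 3.6]
width: 0.003
```

There is 23 N on the tool, so the shutter is at its end stop. I'll back off and look.

Emit:
arm_command([
  [[0,0,0,0,0,0,0],[0,0,0,0,0,1,0],[0,0,0,0,0,2,0],[0,0,0,-3,0,2,0],[0,0,0,-4,0,2,0],[0,0,0,-4,-2,2,0],[0,0,0,0,-4,0,0],[0,0,0,0,-4,0,0],[0,0,0,0,0,0,0]],
])

```text
time: 5.4
tool_pos: [0.5198, 0.0232, 0.3068]
tcp_rot: [1.219, 1.185, -1.201]
wrist_force: [1.4, 0.7, -0.5]
width: -0.0
```

```bash
python3 look.py 4
```

```text
scene padL 120 [0.53  0.174 0.079]
scene padR 266 [ 0.546 -0.023  0.123]
scene tab 179 [[0.619, 0.1229, 0.1717], [0.6282, 0.1274, 0.1916], [0.6307, 0.137, 0.2067]]
side padL 378 [0.538 0.176 0.081]
side padR 253 [ 0.549 -0.017  0.124]
side tab 132 [[0.6156, 0.1277, 0.1707], [0.6206, 0.1387, 0.1971], [0.6273, 0.1414, 0.209]]
5.5 [0.523  0.0233 0.3069] [0.8 0.  0. ]
```

View pics/m4.png

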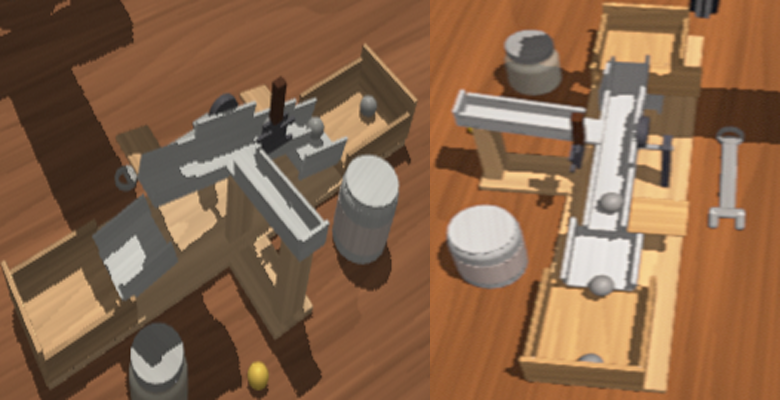

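Emit:
arm_command([
  [[0,0,0,0,0,0,0],[0,0,0,0,0,0,0],[0,0,0,0,0,0,0],[0,0,0,0,0,0,0],[0,0,0,0,0,0,0],[0,0,0,0,0,0,0],[0,0,0,0,0,0,0],[0,0,0,0,0,0,0],[0,0,0,0,0,0,0],[0,0,0,0,0,0,0]],
])

```text
time: 6.5
tool_pos: [0.5268, 0.024, 0.305]
tcp_rot: [1.219, 1.185, -1.199]
wrist_force: [0.0, -0.8, 1.0]
width: 0.002
```

```bash
python3 look.py 5
```

```text
scene padL 120 [0.53  0.175 0.079]
scene padR 273 [ 0.547 -0.023  0.123]
scene tab 176 [[0.6185, 0.1234, 0.1711], [0.6282, 0.1276, 0.1928], [0.6308, 0.1369, 0.2069]]
side padL 374 [0.538 0.176 0.081]
side padR 251 [ 0.549 -0.017  0.124]
side tab 131 [[0.6156, 0.1283, 0.1713], [0.6205, 0.139, 0.1972], [0.627, 0.1413, 0.2093]]
6.6 [0.5268 0.024  0.305 ] [-0.   0.7 -0. ]
```

View pics/m5.png

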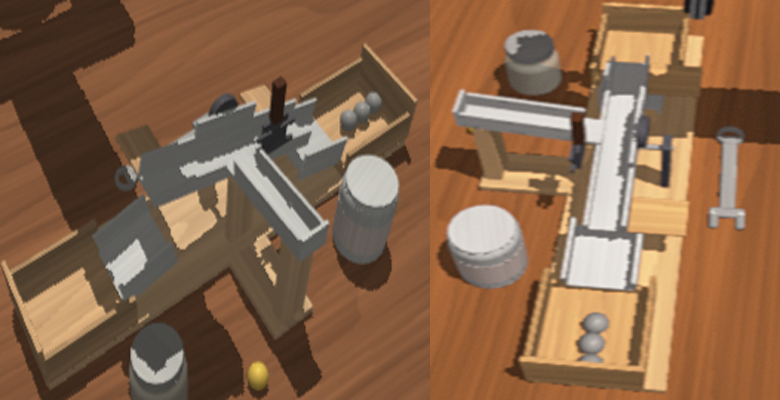

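All three balls are in the left tray. I'll let them settle for another second, then hand in.

Emit:
arm_command([
  [[0,0,0,0,0,0,0],[0,0,0,0,0,0,0],[0,0,0,0,0,0,0],[0,0,0,0,0,0,0],[0,0,0,0,0,0,0],[0,0,0,0,0,0,0],[0,0,0,0,0,0,0],[0,0,0,0,0,0,0],[0,0,0,0,0,0,0],[0,0,0,0,0,0,0]],
])

```text
time: 7.6
tool_pos: [0.5268, 0.024, 0.3052]
tcp_rot: [1.219, 1.185, -1.199]
wrist_force: [-0.1, -1.1, 0.6]
width: 0.001
```

```bash
python3 look.py 6
python3 - <<'E'
from h import *
for n in ['scene','side']:
    a=load(n+'2.npz')[0];b=load(n+'6.npz')[0];c=load(n+'5.npz')[0]
    print(n,'moved px since last look:',(cv2.absdiff(b,c).max(2)>40).sum())
a=cv2.absdiff(load('side0.npz')[0],load('side6.npz')[0]).max(2)
print('wrench diff',(a[235:312,322:345]>40).sum(),'tin diff',(a[290:350,185:232]>40).sum(),'jar diff',(a[195:222,218:248]>40).sum())
from workcell import bot
print(bot.finish_job())
E
```

```text
scene padL 118 [0.53  0.175 0.079]
scene padR 269 [ 0.547 -0.023  0.123]
scene tab 179 [[0.6188, 0.1232, 0.1711], [0.6283, 0.1275, 0.1929], [0.6307, 0.1371, 0.2065]]
side padL 377 [0.538 0.176 0.081]
side padR 253 [ 0.549 -0.017  0.124]
side tab 132 [[0.6156, 0.1272, 0.1706], [0.6206, 0.1386, 0.1963], [0.6274, 0.1414, 0.2088]]
7.7 [0.5268 0.024  0.3052] [-0.6  0.8 -0.4]
scene moved px since last look: 13
side moved px since last look: 0
wrench diff 88 tin diff 0 jar diff 44
the job is handed in; nothing more can be done
None
```

I pressed the raised left paddle until the gate rocked over. I then pushed the shutter tab left to its end stop, and all three steel balls rolled into the left tray. The job was handed in at about 7.7 s, with the arm clear of everything.

- **Gate:** the last check puts the left paddle at 80 mm and the right at 123 mm, so it rests tipped the other way.
- **Shutter:** the tab moved about 40.5 mm and met the stop with 23 N on the wrist. I did not measure the full 45 mm opening directly. I take it as fully open from the stop, because it could start up to 5 mm open.
- **Balls:** all three were visible in the left tray and did not move between the last two looks. The feed chute is empty.
- **Tin, jar and wrench:** the tin showed no change between the first and last pictures. The wrench area differed by 88 pixels and the jar area by 44. I put this down to the arm's shadow, since both look in place in the pictures and the arm never went near them, but I did not measure their positions separately.

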